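# Lay two coffee trays

## Robot

A 6-joint arm with a two-finger parallel gripper is mounted at the origin on the work surface. World frame = base frame: x ahead of the robot, y to its left, z up, the work surface at z = 0. Lengths are in m, angles in rad, forces in N, time in s.
With the tool pointing down it reaches from about 0.425 to 0.95 m from the base axis. Payload 3.5 kg.
Tool frame: the origin (TCP) lies midway between the tips of the shut fingers; the grasp point (between the pads) lies 19 mm behind it (ctrl.hold_point_z is the distance from the TCP to the grasp point, in m); z points along the fingers, y is the line along which they close (so a half turn about z gives the same grasp; the last joint's range is limited). The gripper opens to 85 mm and grips with 20 to 120 N. Pads are 22 mm wide; open, the fingers measure 114 mm over their backs; the gripper's body (76 mm by 85 mm) begins 54 mm behind the grasp point. The pads swing forward as they close: fully open they stand 13 mm farther back than shut.
Start: joints at [1.171, 0.286, 1.577, -0, 1.279, -0.15], TCP at [0.167, 0.654, 0.2] pointing down, gripper open.
Joint ranges: [-2.77, 2.77], [-0.9, 2.22], [0.21, 2.48], [-1.53, 4.67], [0.24, 2.81], [-2.84, 2.84]. Speed limits (rad/s): [2.79, 2.79, 3.14, 3.14, 3.14, 3.14].

## Interface

Orientations are given as [roll, pitch, yaw] about the fixed x, y, z axes, in that order (R = Rz(yaw) Ry(pitch) Rx(roll)).
In Python, from bench import ctrl gives the robot as it stands.
- The arm moves only by the shell command python3 -m jog 'ROWS' [FORCE]. ROWS is JSON, a list of rows, each a list of 7 numbers: the opening, from -1 (shut) to 1 (fully open), then the shift along the tool's x, y, z each as a share of 200 mm, from -1 to 1, then the turn, a rotation vector about the tool's x, y, z each as a share of pi rad, from -1 to 1. In form: [[grip, tx, ty, tz, wx, wy, wz], ...]. A call has 1 to 5 rows; each row shifts and turns the commanded pose from where the row before left it, along the tool's axes as they then stand; what a row does not reach is not made up. A row lasts 1/12 s, in which the tool goes at most 41.7 mm and 7.16 degrees, less where a joint would pass 70% of its speed; a pose out of reach is approached as far as the arm can. A call with a number of a shift or a turn outside -1 to 1 is refused whole. A call with a gripper value outside its range is refused whole. The fingers move at their own pace and stop on an object; FORCE is the grip in N (left out, the last holds). Time passes only in rows, so rows that do not move let the fingers close. It gives the time, the measured TCP pose, the force, the opening and the grip force at its end, in the units of the state.
- ctrl.get_obs(): the state, without advancing time (a new reading comes with each control period).
- ctrl.read_camera(name): name is "side" or "top" or "wrist"; returns a dict with "color" (420x560x3 uint8, red, green, blue), "fx", "fy", "cx", "cy" (pixels), "camera_from_world" (4x4, takes a point from world to camera coordinates). Camera axes: x right, y down, z forward; pixel columns grow to the right and rows downward; lengths in m; the calibration is good to about 2 mm. A picture is of the moment at which its call begins. There is no depth.
- ctrl.sign_off(): hands the job in; it is judged then, once.
The state is a dict: "time_s": time; "q": joint angles; "joint_velocities": joint speeds; "tau": joint torques, N m; "eef_pos": TCP position; "eef_rot": TCP orientation; "force": force on the tool from outside, world axes, zero at the start; "moment": the same for the moment, N m; "gripper_width": finger opening in m; "grasp_force": force on a finger pad.
Only numpy, scipy, OpenCV 4.12 (cv2) and the standard library are available. Lean on these libraries where they do the work, as an engineer would, in place of code of your own. Each camera call takes 0.05 s, during which the arm holds its last target. There are 200 camera calls.

## Task

Make up the two coffee trays from the stock on the counter: the long tray gets the blue mug, the milk carton and the sugar jar, and the short tray gets the small white espresso cup and the steel milk jug. The mug and the cup each stand in the middle of the round pad of their tray, the other things in the middle of the square pads, one on each (carton and jar either way round). Set everything down upright and gently without dropping it, and leave the tomato and the pepper mill where they are.

Things in the scene. Friction and masses are not known exactly. Their poses are not given: they have to be found in the camera images.
- mug: blue ceramic coffee mug, 62 mm in diameter (58 at the foot), 90 mm tall, open top, wall 4 mm; a loop handle on its +y side sticks out 26 mm (57 mm from the axis). Origin at the centre of the underside, z up. Grip across its x axis, clear of the handle. About 0.26 kg
- espresso_cup: small white ceramic cup without handle, 58 mm in diameter at the rim, 52 at the foot, 52 mm tall, open top. Origin at the centre of the underside, z up. About 0.11 kg
- jug: small stainless steel milk jug, 54 mm in diameter up to 55 mm height, then tapering to 50 mm at the rim, 72 mm tall; loop handle on its +y side sticks out 22 mm (49 mm from the axis), little spout on its -y side at the rim (to 38 mm from the axis). Origin at the centre of the underside, z up. Grip across its x axis. About 0.16 kg
- milk_carton: small white and blue milk carton, 50 x 50 mm, straight sides to 84 mm height, then a gable roof with a ridge along its y axis, 104 mm tall. Origin at the centre of the underside, z up, x and y square to its sides. About 0.27 kg
- sugar_jar: glass jar of white sugar with a cork lid: 54 mm in diameter, 78 mm tall, the lid being the top 14 mm. Origin at the centre of the underside, z up. About 0.22 kg
- long_tray: long aluminium tray, 120 mm (x) by 330 mm (y), fixed to the counter; rim 10 mm high, floor 4 mm thick. On it, in a row along its y axis, three dark rubber pads 2 mm thick, tops 6 mm above the counter: a round one (76 mm in diameter) in the middle at its origin, and square ones (76 x 76 mm) centred at y = -105 mm and y = +105 mm. Origin at the centre of the underside
- short_tray: short aluminium tray, 120 mm (x) by 220 mm (y), fixed to the counter; rim 10 mm high, floor 4 mm thick. On it two dark rubber pads 2 mm thick, tops 6 mm above the counter: a round one (76 mm in diameter) centred at y = -52.5 mm and a square one (76 x 76 mm) centred at y = +52.5 mm. Origin at the centre of the underside
- tomato: bystander: red tomato, 66 mm in diameter, 51 mm tall, loose, standing among the stock. Origin at the centre of the underside
- pepper_mill: bystander: turned dark wooden pepper mill, 48 mm in diameter at the foot, 104 mm tall, loose, standing among the stock. Origin at the centre of the underside

How it is judged:
At the end, for the whole second after the job is handed in: Mug on the long tray's round pad, carton and jar one on each of its square pads, espresso cup on the short tray's round pad, jug on its square pad; each centred to within 13 mm along either tray axis, standing on the pad, upright to within 0.1 rad and at rest (x of mug in the frame of long_tray between -0.013 and 0.013 m and y of mug in the frame of long_tray between -0.013 and 0.013 m and z of mug in the frame of long_tray between 0.003 and 0.01 m and (((x of milk_carton in the frame of long_tray between -0.013 and 0.013 m and y of milk_carton in the frame of long_tray between 0.092 and 0.118 m and z of milk_carton in the frame of long_tray between 0.003 and 0.01 m) and (x of sugar_jar in the frame of long_tray between -0.013 and 0.013 m and y of sugar_jar in the frame of long_tray between -0.118 and -0.092 m and z of sugar_jar in the frame of long_tray between 0.003 and 0.01 m)) or ((x of milk_carton in the frame of long_tray between -0.013 and 0.013 m and y of milk_carton in the frame of long_tray between -0.118 and -0.092 m and z of milk_carton in the frame of long_tray between 0.003 and 0.01 m) and (x of sugar_jar in the frame of long_tray between -0.013 and 0.013 m and y of sugar_jar in the frame of long_tray between 0.092 and 0.118 m and z of sugar_jar in the frame of long_tray between 0.003 and 0.01 m))) and x of espresso_cup in the frame of short_tray between -0.013 and 0.013 m and y of espresso_cup in the frame of short_tray between -0.0655 and -0.0395 m and z of espresso_cup in the frame of short_tray between 0.003 and 0.01 m and x of jug in the frame of short_tray between -0.013 and 0.013 m and y of jug in the frame of short_tray between 0.0395 and 0.0655 m and z of jug in the frame of short_tray between 0.003 and 0.01 m and angle between each of mug, espresso_cup, jug, milk_carton, sugar_jar's own z axis and vertical below 0.1 rad and linear speed of each of mug, espresso_cup, jug, milk_carton, sugar_jar below 0.02 m/s and angular speed of each of mug, espresso_cup, jug, milk_carton, sugar_jar below 0.2 rad/s); the robot touches nothing.
It fails at once if the tomato or the pepper mill is shifted by more than 25 mm or tipped over (distance of any of tomato, pepper_mill from where it was at the start of the episode above 0.025 m or angle between any of tomato, pepper_mill's own z axis and vertical above 0.5 rad).
It fails at once if a stock thing is dropped, thrown or knocked over (faster than 0.75 m/s while not held, a fall of about 3 cm) ((linear speed of mug above 0.75 m/s and contact force between the fingers and mug below 0.1 N) or (linear speed of espresso_cup above 0.75 m/s and contact force between the fingers and espresso_cup below 0.1 N) or (linear speed of jug above 0.75 m/s and contact force between the fingers and jug below 0.1 N) or (linear speed of milk_carton above 0.75 m/s and contact force between the fingers and milk_carton below 0.1 N) or (linear speed of sugar_jar above 0.75 m/s and contact force between the fingers and sugar_jar below 0.1 N)).
It also fails if it takes over 128 s, if anything falls off the work surface, if the arm or the gripper's body presses on something with over 40 N, if the wrist force passes 120 N, or if a joint passes its speed limit or range.

## Working session

There is one attempt and no reset: what is moved stays moved. The work goes in short steps, Python scripts to look and compute and a shell command to move; the robot and the scene stay as the last step left them, time stands still between calls to the robot, and variables do not carry over. Pictures are saved under pics/ and viewed, at most 14 in all, crops included, and the job is handed in when it is done.

```bash
ls; mkdir -p pics; python3 - <<'E'
from bench import ctrl
import cv2,json
for n in("top","side"):
    d=ctrl.read_camera(n); cv2.imwrite(f"pics/{n}0.png",d["color"][:,:,::-1])
    print(n,d["fx"],d["fy"],d["cx"],d["cy"],d["camera_from_world"].round(4).tolist() if hasattr(d["camera_from_world"],'round') else d["camera_from_world"])
o=ctrl.get_obs();print(o,ctrl.hold_point_z)
E
```

```text
pics
top 477.870992571495 477.870992571495 279.46128965667634 205.58150058041767 [[-0.0155, -0.9999, 0.0066, 0.0203], [-0.9987, 0.0151, -0.049, 0.5463], [0.0489, -0.0073, -0.9988, 1.1057], [0.0, 0.0, 0.0, 1.0]]
side 528.7763415484892 528.7763415484892 277.7750552499263 210.65930191310298 [[-0.9983, -0.0565, -0.0149, 0.5418], [-0.0226, 0.6087, -0.7931, 0.0221], [0.0539, -0.7914, -0.609, 1.2555], [0.0, 0.0, 0.0, 1.0]]
{'time_s': 0.1, 'q': array([ 1.17097633e+00,  2.87160916e-01,  1.57801613e+00,  1.98550042e-05,
        1.27860013e+00, -1.50011837e-01]), 'joint_velocities': array([-3.28228877e-04, -1.87636288e-03, -2.90203799e-03,  5.23044290e-05,
       -8.07621911e-04,  8.68660255e-04]), 'tau': array([ 9.15586497e-04, -4.07293081e+01, -2.93700886e+01, -1.40161451e-04,
        3.32360229e-03,  3.06357879e-05]), 'eef_pos': array([0.16658812, 0.65344426, 0.1984375 ]), 'eef_rot': array([-3.13943550e+00, -3.45263813e-04,  2.89177838e+00]), 'force': array([-0.05787342, -0.1636307 , -0.16481707]), 'moment': array([-0.01606673,  0.02764341,  0.02799477]), 'grasp_force': 0.0, 'gripper_width': 0.0855327803055522} 0.0187
```

View pics/top0.png

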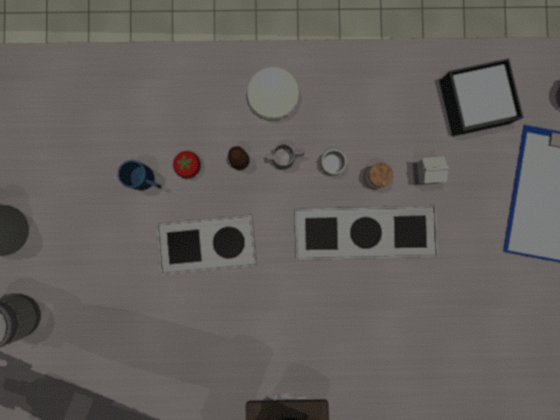

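View pics/side0.png

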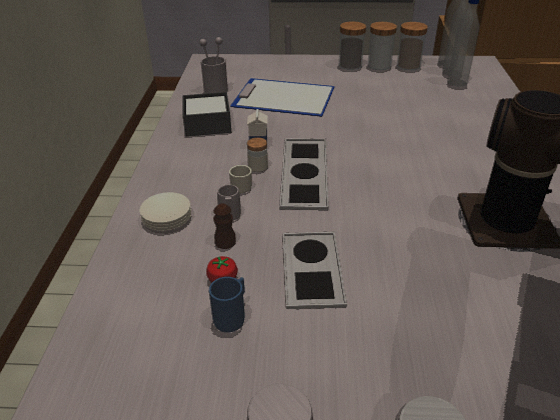

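```bash
python3 - <<'E'
import cv2,numpy as np
t=cv2.imread("pics/top0.png");s=cv2.imread("pics/side0.png")
a=cv2.convertScaleAbs(cv2.resize(t[140:275,110:290],None,fx=4.4,fy=4.4,interpolation=2),alpha=1.6)[:,:790]
b=cv2.convertScaleAbs(cv2.resize(t[140:275,260:450],None,fx=4.2,fy=4.2,interpolation=2),alpha=1.6)
cv2.imwrite("pics/ta.png",a);cv2.imwrite("pics/tb.png",b)
c=cv2.convertScaleAbs(cv2.resize(s[100:340,170:350],None,fx=2.5,fy=2.5,interpolation=2),alpha=1.6)
cv2.imwrite("pics/sc.png",c)
E
```

```text
(no output)
```

View pics/ta.png

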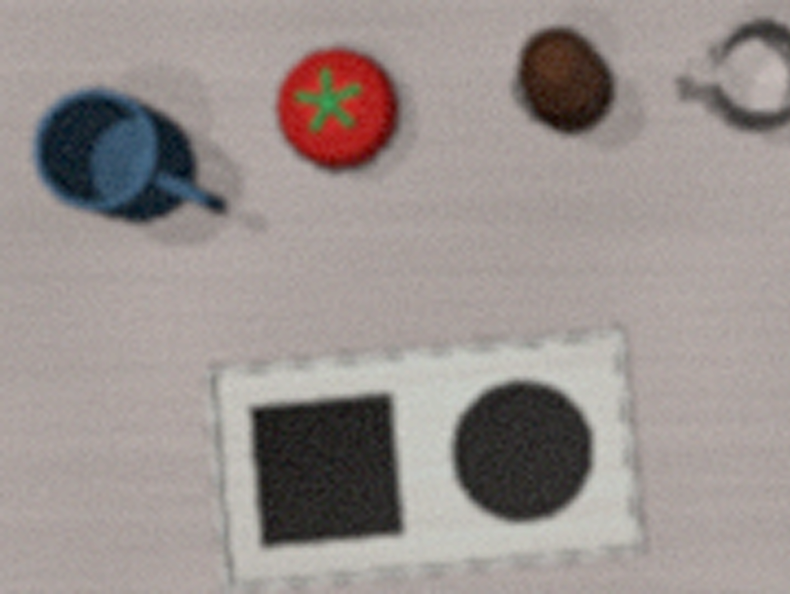

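View pics/tb.png

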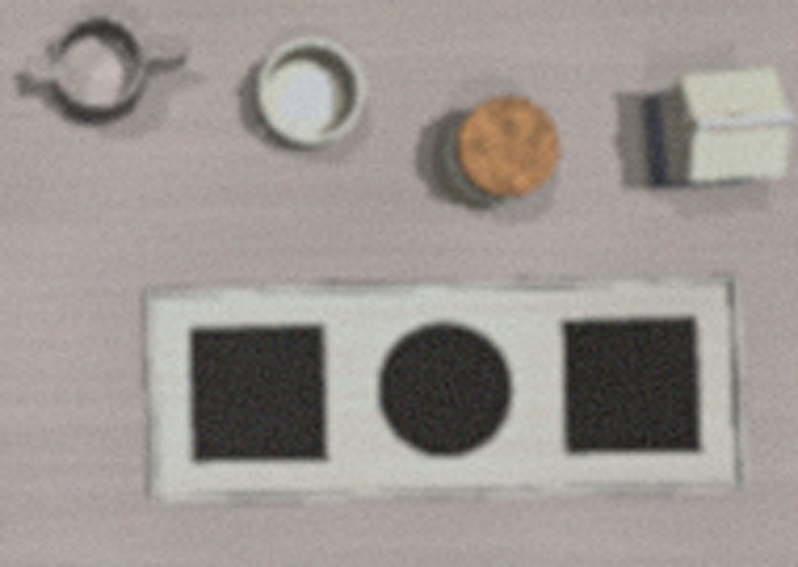

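View pics/sc.png

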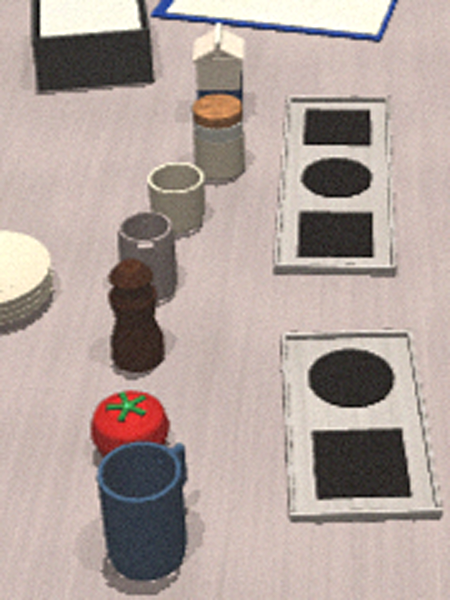

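```bash
cat > h.py <<'E'
from bench import ctrl
import numpy as np,cv2
from scipy.spatial.transform import Rotation as Ro
def back(d,uv,z):
    T=np.array(d["camera_from_world"]);R,t=T[:3,:3],T[:3,3];c=-R.T@t
    r=R.T@np.array([(uv[0]-d["cx"])/d["fx"],(uv[1]-d["cy"])/d["fy"],1]);return (c+r*(z-c[2])/r[2])[:2]
def proj(d,p):
    T=np.array(d["camera_from_world"]);q=T[:3,:3]@np.array(p)+T[:3,3]
    return np.array([d["fx"]*q[0]/q[2]+d["cx"],d["fy"]*q[1]/q[2]+d["cy"]])
def go(x,y,z,yawdeg):
    "shares of the turn about tool z, then of the shift in tool axes (after turn), to reach TCP pose"
    o=ctrl.get_obs();p=o["eef_pos"];yaw=o["eef_rot"][2]
    dy=(np.radians(yawdeg)-yaw+np.pi)%(2*np.pi)-np.pi
    a=np.radians(yawdeg);d=np.array([x,y,z])-p
    s=np.array([np.cos(a)*d[0]+np.sin(a)*d[1],np.sin(a)*d[0]-np.cos(a)*d[1],-d[2]])
    print("t",round(o["time_s"],2),"pos",p.round(4),"rpy",o["eef_rot"].round(3),"| wz",round(-dy/np.pi,4),"txyz",(s/0.2).round(3))
E
cat > m.py <<'E'
from h import *
T=ctrl.read_camera("top");S=ctrl.read_camera("side")
A=lambda u,v:(110+(u+.5)/4.4-.5,140+(v+.5)/4.4-.5);B=lambda u,v:(260+(u+.5)/4.2-.5,140+(v+.5)/4.2-.5)
P=dict(mug=(A(97,150),.09),mugh1=(A(158,175),.07),mugh2=(A(222,205),.07),mugfoot=(A(142,172),.03),tomato=(A(338,108),.03),mill=(A(560,73),.09),jug=(B(97,70),.072),jugs=(B(25,80),.065),
 jugh=(B(183,61),.05),cup=(B(310,92),.052),jar=(B(508,147),.078),cr1=(B(697,123),.104),cr2=(B(790,117),.104),c1=(B(683,80),.084),c2=(B(775,67),.084),c3=(B(785,178),.084),c4=(B(692,182),.084),
 ssq=(A(327,470),.006),srd=(A(524,450),.006),lsa=(B(259,393),.006),lrd=(B(446,389),.006),lsb=(B(631,385),.006))
g=lambda u,v:((u-170)*2.5,(v-100)*2.5)
for n,(uv,z) in P.items():
    xy=back(T,uv,z);print(n,xy.round(4),"side crop",np.round(g(*proj(S,[*xy,z])),0), "foot",np.round(g(*proj(S,[*xy,0])),0))
E
python3 m.py
```

```text
mug [0.6173 0.3341] side crop [140. 468.] foot [149. 550.]
mugh1 [0.6066 0.3094] side crop [161. 463.] foot [166. 526.]
mugh2 [0.5909 0.2771] side crop [186. 434.] foot [191. 496.]
mugfoot [0.6126 0.3287] side crop [153. 518.] foot [156. 544.]
tomato [0.6449 0.2257] side crop [130. 423.] foot [133. 449.]
mill [0.6525 0.104 ] side crop [136. 276.] foot [143. 354.]
jug [0.6536 0.0034] side crop [150. 226.] foot [156. 286.]
jugs [0.6498 0.0418] side crop [150. 256.] foot [155. 311.]
jugh [ 0.6612 -0.0437] side crop [150. 216.] foot [154. 257.]
cup [ 0.643 -0.112] side crop [177. 177.] foot [180. 219.]
jar [ 0.6086 -0.2128] side crop [218. 105.] foot [221. 167.]
cr1 [ 0.6167 -0.3049] side crop [217.  42.] foot [220. 123.]
cr2 [ 0.6191 -0.353 ] side crop [219.  23.] foot [222. 102.]
c1 [ 0.642  -0.3045] side crop [195.  58.] foot [199. 123.]
c2 [ 0.6482 -0.3532] side crop [194.  38.] foot [198. 102.]
c3 [ 0.5895 -0.3566] side crop [245.  37.] foot [247. 101.]
c4 [ 0.5881 -0.3076] side crop [243.  58.] foot [245. 123.]
ssq [0.4544 0.2372] side crop [360. 461.] foot [360. 466.]
srd [0.4634 0.1323] side crop [350. 375.] foot [350. 380.]
lsa [ 0.4804 -0.0855] side crop [335. 232.] foot [335. 237.]
lrd [ 0.481  -0.1904] side crop [336. 175.] foot [336. 180.]
lsb [ 0.4816 -0.2943] side crop [337. 126.] foot [337. 130.]
```

```bash
python3 -m jog '[[1,0,0,0,0,0,0.037],[1,0,0,0,0,0,0.037],[1,0,0,0,0,0,0.037],[1,0,0,0,0,0,0.037],[1,0,0,0,0,0,0.037]]' 40
python3 -m jog '[[1,0,0,0,0,0,0.037],[1,0,0,0,0,0,0.037],[1,0,0,0,0,0,0.037],[1,0,0,0,0,0,0.037],[1,0,0,0,0,0,0.037]]' >/dev/null
python3 -m jog '[[1,0,0,0,0,0,0.037],[1,0,0,0,0,0,0.037],[1,0,0,0,0,0,0.037],[1,0,0,0,0,0,0.037],[1,0,0,0,0,0,0.037]]' 
python3 -c "
from h import *
go(.617,.333,.2,65)"
```

```text
time_s: 0.62
eef_pos: [0.1667, 0.6539, 0.1993]
eef_rot: [-3.141, 0.0, 2.305]
force: [-0.3, 0.3, -0.4]
gripper_width: 0.0856
grasp_force: 0.0
time_s: 1.45
eef_pos: [0.1667, 0.6538, 0.1993]
eef_rot: [3.142, 0.001, 1.142]
force: [-0.1, -0.6, 0.2]
gripper_width: 0.0855
grasp_force: 0.0
t 1.45 pos [0.1667 0.6538 0.1993] rpy [3.142e+00 1.000e-03 1.142e+00] | wz 0.0025 txyz [-0.502  2.718 -0.003]
```

```bash
for i in 1; do
python3 -m jog '[[1,-0.0335,0.181,0,0,0,0],[1,-0.0335,0.181,0,0,0,0],[1,-0.0335,0.181,0,0,0,0],[1,-0.0335,0.181,0,0,0,0],[1,-0.0335,0.181,0,0,0,0]]' >/dev/null
python3 -m jog '[[1,-0.0335,0.181,0,0,0,0],[1,-0.0335,0.181,0,0,0,0],[1,-0.0335,0.181,0,0,0,0],[1,-0.0335,0.181,0,0,0,0],[1,-0.0335,0.181,0,0,0,0]]' >/dev/null
python3 -m jog '[[1,-0.0335,0.181,0,0,0,0],[1,-0.0335,0.181,0,0,0,0],[1,-0.0335,0.181,0,0,0,0],[1,-0.0335,0.181,0,0,0,0],[1,-0.0335,0.181,0,0,0,0]]' >/dev/null
python3 -m jog '[[1,0,0,0,0,0,0.0025]]'; done
python3 - <<'E'
from h import *
go(.617,.333,.045,65)
d=ctrl.read_camera("wrist");cv2.imwrite("pics/w0.png",cv2.convertScaleAbs(d["color"][:,:,::-1],alpha=1.5))
print(proj(d,[.617,.333,.09]))
E
```

```text
time_s: 2.78
eef_pos: [0.6258, 0.3346, 0.199]
eef_rot: [3.139, 0.001, 1.134]
force: [-0.6, -0.1, 0.6]
gripper_width: 0.0855
grasp_force: 0.0
t 2.78 pos [0.6258 0.3346 0.199 ] rpy [3.139e+00 1.000e-03 1.134e+00] | wz -0.0001 txyz [-0.026 -0.036  0.77 ]
[274.00647521 202.66723094]
```

View pics/w0.png

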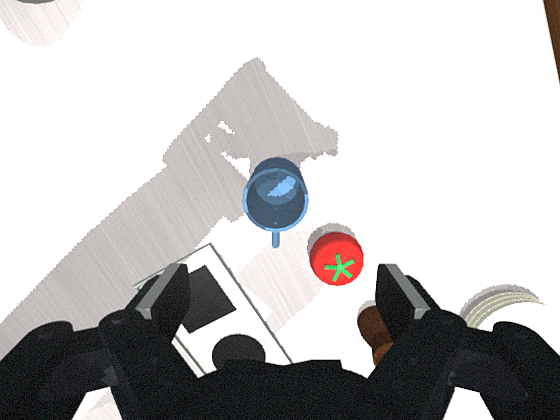

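```bash

python3 -m jog '[[1,-0.015,-0.036,0,0,0,0],[1,0,0,0.16,0,0,0],[1,0,0,0.16,0,0,0],[1,0,0,0.16,0,0,0],[1,0,0,0.12,0,0,0]]' 
python3 -m jog '[[1,0,0,0.12,0,0,0],[1,0,0,0.08,0,0,0],[1,0,0,0.045,0,0,0],[1,0,0,0,0,0,0],[1,0,0,0,0,0,0]]'
python3 -m jog '[[-1,0,0,0,0,0,0],[-1,0,0,0,0,0,0],[-1,0,0,0,0,0,0],[-1,0,0,0,0,0,0],[-1,0,0,0,0,0,0]]' 40
python3 -m jog '[[-1,0,0,0,0,0,0],[-1,0,0,0,0,0,0],[-1,0,0,0,0,0,0],[-1,0,0,0,0,0,0],[-1,0,0,0,0,0,0]]'
```

```text
time_s: 3.25
eef_pos: [0.6095, 0.3411, 0.0769]
eef_rot: [-3.139, 0.002, 1.143]
force: [-0.8, -0.2, 0.0]
gripper_width: 0.0852
grasp_force: 0.0
time_s: 3.67
eef_pos: [0.6129, 0.3407, 0.0315]
eef_rot: [3.141, -0.001, 1.141]
force: [-0.6, -0.5, 0.5]
gripper_width: 0.0854
grasp_force: 0.0
time_s: 4.08
eef_pos: [0.6157, 0.3405, 0.0341]
eef_rot: [3.137, -0.004, 1.14]
force: [2.2, -0.6, 5.6]
gripper_width: 0.0599
grasp_force: 43.0
time_s: 4.5
eef_pos: [0.6158, 0.3405, 0.0341]
eef_rot: [3.137, -0.004, 1.14]
force: [2.4, -1.0, 6.1]
gripper_width: 0.0598
grasp_force: 43.0
```

```bash

python3 -m jog '[[-1,0,0,-0.05,0,0,0],[-1,0,0,-0.1,0,0,0],[-1,0,0,-0.14,0,0,0],[-1,0,0,-0.14,0,0,0],[-1,0,0,-0.14,0,0,0]]' >/dev/null
python3 -m jog '[[-1,0,0,-0.12,0,0,0],[-1,0,0,-0.06,0,0,0],[-1,0,0,0,0,0,0],[-1,0,0,0,0,0,0],[-1,0,0,0,0,0,0]]'
python3 - <<'E'
from h import *
go(.481,-.1904,.184,90.3)
d=ctrl.read_camera("wrist");cv2.imwrite("pics/w1.png",d["color"][:,:,::-1])
p=ctrl.get_obs()["eef_pos"];print(p,proj(d,[*p[:2],p[2]+.056]))
E
```

```text
time_s: 5.33
eef_pos: [0.6115, 0.3394, 0.1777]
eef_rot: [-3.138, 0.003, 1.14]
force: [-1.0, -0.8, -2.3]
gripper_width: 0.0602
grasp_force: 43.7
t 5.33 pos [0.6115 0.3394 0.1777] rpy [-3.138e+00  3.000e-03  1.140e+00] | wz -0.1387 txyz [-2.646 -0.666 -0.032]
[0.61137466 0.33935219 0.17725468] [281.44898599 293.99772811]
```

View pics/w1.png

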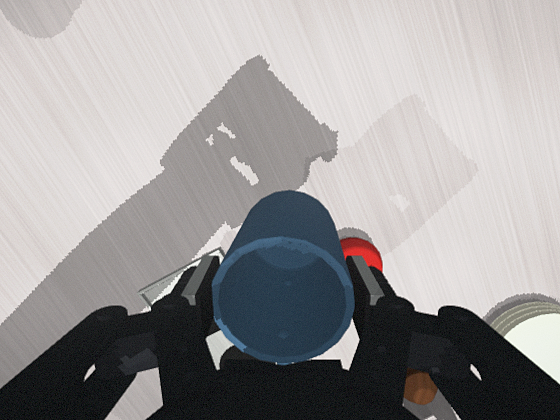

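```bash

python3 -m jog '[[-1,0,0,0,0,0,-0.0347],[-1,0,0,0,0,0,-0.0347],[-1,0,0,0,0,0,-0.0347],[-1,0,0,0,0,0,-0.0347],[-1,-0.08,-0.02,0,0,0,0]]' >/dev/null
python3 -m jog '[[-1,-0.16,-0.04,0,0,0,0],[-1,-0.16,-0.04,0,0,0,0],[-1,-0.16,-0.04,0,0,0,0],[-1,-0.16,-0.04,0,0,0,0],[-1,-0.16,-0.04,0,0,0,0]]' >/dev/null
python3 -m jog '[[-1,-0.16,-0.04,0,0,0,0],[-1,-0.16,-0.04,0,0,0,0],[-1,-0.16,-0.04,0,0,0,0],[-1,-0.16,-0.04,0,0,0,0],[-1,-0.16,-0.04,0,0,0,0]]' >/dev/null
python3 -m jog '[[-1,-0.16,-0.04,0,0,0,0],[-1,-0.16,-0.04,0,0,0,0],[-1,-0.16,-0.04,0,0,0,0],[-1,-0.16,-0.04,0,0,0,0],[-1,-0.16,-0.04,0,0,0,0]]' >/dev/null
python3 -m jog '[[-1,-0.08,-0.02,0,0,0,0],[-1,0,0,0,0,0,0],[-1,0,0,0,0,0,0],[-1,0,0,0,0,0,0],[-1,0,0,0,0,0,0]]'
python3 - <<'E'
from h import *
go(.481,-.1884,.041,90.3)
E
```

```text
time_s: 7.47
eef_pos: [0.4877, -0.1715, 0.1799]
eef_rot: [-3.14, -0.001, 1.578]
force: [-0.6, 0.4, -2.0]
gripper_width: 0.06
grasp_force: 43.8
t 7.47 pos [ 0.4877 -0.1715  0.1799] rpy [-3.140e+00 -1.000e-03  1.578e+00] | wz 0.0005 txyz [-0.084 -0.034  0.694]
```

```bash

python3 -m jog '[[-1,-0.084,-0.034,0,0,0,0],[-1,0,0,0.1,0,0,0],[-1,0,0,0.15,0,0,0],[-1,0,0,0.15,0,0,0],[-1,0,0,0.15,0,0,0]]' >/dev/null
python3 -m jog '[[-1,0,0,0.08,0,0,0],[-1,0,0,0.03,0,0,0],[-1,0,0,0,0,0,0],[-1,0,0,0,0,0,0],[-1,0,0,0,0,0,0]]'
python3 - <<'E'
from h import *
go(.481,-.1884,.040,90.3)
E
```

```text
time_s: 8.3
eef_pos: [0.4828, -0.1901, 0.0506]
eef_rot: [3.139, 0.002, 1.577]
force: [0.4, -0.2, -1.3]
gripper_width: 0.0598
grasp_force: 43.8
t 8.3 pos [ 0.4828 -0.1901  0.0506] rpy [3.139e+00 2.000e-03 1.577e+00] | wz 0.0004 txyz [ 0.008 -0.009  0.053]
```

```bash

python3 -m jog '[[-1,0.008,-0.009,0.02,0,0,0],[-1,0,0,0.015,0,0,0],[-1,0,0,0.008,0,0,0],[-1,0,0,0,0,0,0],[-1,0,0,0,0,0,0]]'
python3 -m jog '[[-1,0,0,0.005,0,0,0],[-1,0,0,0.005,0,0,0],[-1,0,0,0,0,0,0]]'
```

```text
time_s: 8.72
eef_pos: [0.4794, -0.1881, 0.0402]
eef_rot: [3.141, 0.0, 1.576]
force: [-0.4, 0.3, -1.4]
gripper_width: 0.0599
grasp_force: 43.9
time_s: 8.97
eef_pos: [0.4797, -0.1885, 0.0399]
eef_rot: [-3.141, 0.001, 1.577]
force: [-3.2, 1.2, 7.7]
gripper_width: 0.0598
grasp_force: 43.8
```

```bash

python3 -m jog '[[1,0,0,0,0,0,0],[1,0,0,0,0,0,0],[1,0,0,0,0,0,0],[1,0,0,0,0,0,0],[1,0,0,0,0,0,0]]'
python3 -m jog '[[1,0,0,-0.06,0,0,0],[1,0,0,-0.16,0,0,0],[1,0,0,-0.16,0,0,0],[1,0,0,-0.16,0,0,0],[1,0,0,-0.16,0,0,0]]' >/dev/null
python3 -m jog '[[1,0,0,-0.1,0,0,0],[1,0,0,0,0,0,0],[1,0,0,0,0,0,0],[1,0,0,0,0,0,0]]'
python3 - <<'E'
from h import *
go(.6175,-.329,.2,93.5)
E
```

```text
time_s: 9.38
eef_pos: [0.4794, -0.188, 0.038]
eef_rot: [-3.142, -0.0, 1.576]
force: [0.3, 0.2, -0.3]
gripper_width: 0.0853
grasp_force: 0.0
time_s: 10.13
eef_pos: [0.4788, -0.1876, 0.1973]
eef_rot: [-3.14, -0.001, 1.576]
force: [0.1, 0.6, 0.3]
gripper_width: 0.085
grasp_force: 0.0
t 10.13 pos [ 0.4788 -0.1876  0.1973] rpy [-3.140e+00 -1.000e-03  1.576e+00] | wz -0.0177 txyz [-0.748  0.649 -0.014]
```

```bash

python3 -m jog '[[1,0,0,0,0,0,-0.0177],[1,-0.125,0.108,0,0,0,0],[1,-0.125,0.108,0,0,0,0],[1,-0.125,0.108,0,0,0,0],[1,-0.125,0.108,0,0,0,0]]' >/dev/null
python3 -m jog '[[1,-0.125,0.108,0,0,0,0],[1,-0.125,0.108,0,0,0,0],[1,0,0,0,0,0,0],[1,0,0,0,0,0,0],[1,0,0,0,0,0,0]]'
python3 - <<'E'
from h import *
go(.6175,-.329,.03,93.5)
d=ctrl.read_camera("wrist");cv2.imwrite("pics/w2.png",cv2.convertScaleAbs(d["color"][:,:,::-1],alpha=.8))
for p in ([.6175,-.305,.104],[.6175,-.353,.104],[.481,-.1904,.096],[.6086,-.2128,.078]): print(proj(d,p).round(1))
E
```

```text
time_s: 10.97
eef_pos: [0.6168, -0.3288, 0.1955]
eef_rot: [-3.138, -0.003, 1.632]
force: [0.1, -0.4, -0.5]
gripper_width: 0.0855
grasp_force: 0.0
t 10.97 pos [ 0.6168 -0.3288  0.1955] rpy [-3.138e+00 -3.000e-03  1.632e+00] | wz 0.0 txyz [-0.001  0.004  0.827]
[285.2 175.6]
[281.8 228.8]
[116.7  14.8]
[281.6  61.7]
```

View pics/w2.png

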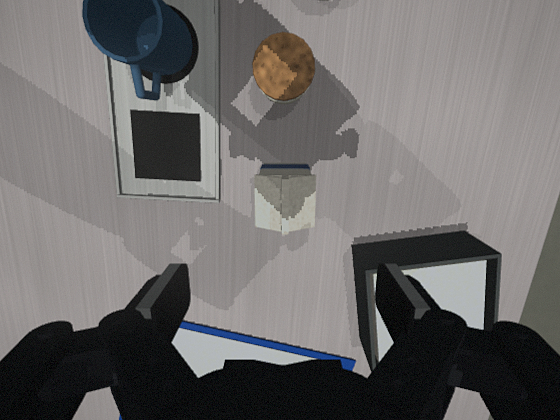

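```bash
python3 - <<'E'
from h import *
d=ctrl.read_camera("wrist");t=ctrl.read_camera("top");cv2.imwrite("pics/t1.png",t["color"][:,:,::-1])
for n,uv,z in(("pad",(166,146.5),.006),("mugrim",(124,22),.096),("jar",(283,66),.078),("c1",(284,177),.104),("c2",(284,233),.104)):print(n,back(d,uv,z).round(4))
g=cv2.cvtColor(t["color"],cv2.COLOR_RGB2HSV)
T=t["color"].astype(int);m=((T[:,:,2]>T[:,:,0]+15)&(T[:,:,2]>50)).astype(np.uint8);m[:190]=0;m[:,:320]=0;m[:,440:]=0
ys,xs=np.nonzero(m);print(len(xs),xs.min(),xs.max(),ys.min(),ys.max())
a=cv2.convertScaleAbs(cv2.resize(t["color"][190:275,290:450,::-1],None,fx=5,fy=5,interpolation=2),alpha=1.6);cv2.imwrite("pics/t1c.png",a)
for p in([.481,-.1904,.096],[.481,-.1904,.006]):print((proj(t,p)-[290,190])*5)
E
```

```text
pad [ 0.4821 -0.2979]
mugrim [ 0.486  -0.1947]
jar [ 0.6102 -0.2158]
c1 [ 0.6167 -0.3063]
c2 [ 0.62   -0.3572]
313 360 396 219 244
[417.9260716  212.54758481]
[379.05730793 211.15024091]
```

View pics/t1c.png

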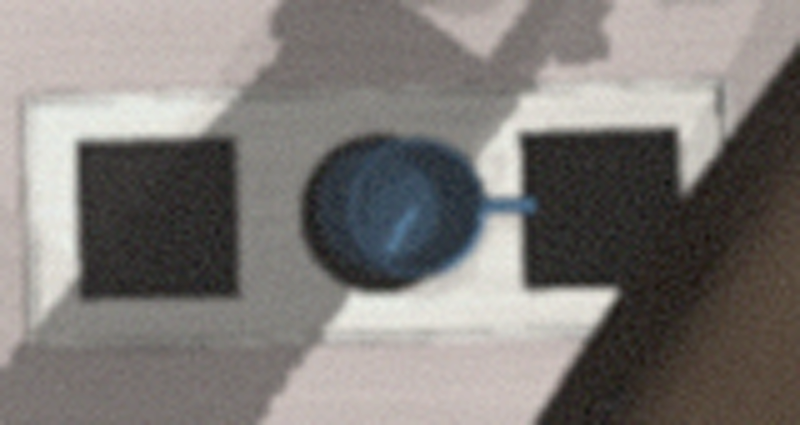

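```bash

python3 -m jog '[[1,-0.006,0.006,0.08,0,0,0],[1,0,0,0.15,0,0,0],[1,0,0,0.15,0,0,0],[1,0,0,0.15,0,0,0],[1,0,0,0.12,0,0,0]]' >/dev/null
python3 -m jog '[[1,0,0,0.08,0,0,0],[1,0,0,0.035,0,0,0],[1,0,0,0,0,0,0],[1,0,0,0,0,0,0],[1,0,0,0,0,0,0]]'
python3 -m jog '[[-1,0,0,0,0,0,0],[-1,0,0,0,0,0,0],[-1,0,0,0,0,0,0],[-1,0,0,0,0,0,0],[-1,0,0,0,0,0,0]]' 40
python3 -m jog '[[-1,0,0,0,0,0,0],[-1,0,0,0,0,0,0],[-1,0,0,0,0,0,0],[-1,0,0,0,0,0,0]]'
python3 -m jog '[[-1,0,0,-0.05,0,0,0],[-1,0,0,-0.1,0,0,0],[-1,0,0,-0.13,0,0,0],[-1,0,0,-0.13,0,0,0],[-1,0,0,-0.13,0,0,0]]' >/dev/null
python3 -m jog '[[-1,0,0,-0.1,0,0,0],[-1,0,0,-0.06,0,0,0],[-1,0,0,0,0,0,0],[-1,0,0,0,0,0,0],[-1,0,0,0,0,0,0]]'
python3 -c "
from h import *
go(.4818,-.294,.18,90.3)"
```

```text
time_s: 11.95
eef_pos: [0.6206, -0.3318, 0.0478]
eef_rot: [3.138, 0.003, 1.632]
force: [-0.5, 0.5, 0.7]
gripper_width: 0.0853
grasp_force: 0.0
time_s: 12.37
eef_pos: [0.6197, -0.3314, 0.0468]
eef_rot: [3.141, 0.001, 1.632]
force: [-1.2, 0.3, 5.4]
gripper_width: 0.0482
grasp_force: 41.2
time_s: 12.7
eef_pos: [0.6197, -0.3314, 0.0467]
eef_rot: [3.141, 0.001, 1.632]
force: [-1.4, 1.4, 6.1]
gripper_width: 0.0481
grasp_force: 41.2
time_s: 13.53
eef_pos: [0.6181, -0.3301, 0.1824]
eef_rot: [-3.138, -0.003, 1.632]
force: [-0.9, 0.9, -2.0]
gripper_width: 0.0479
grasp_force: 41.8
t 13.53 pos [ 0.6181 -0.3301  0.1824] rpy [-3.138e+00 -3.000e-03  1.632e+00] | wz 0.0178 txyz [ 0.184 -0.681  0.012]
```

```bash

python3 -m jog '[[-1,0,0,0,0,0,0.0178],[-1,0.02,-0.08,0,0,0,0],[-1,0.036,-0.13,0,0,0,0],[-1,0.036,-0.13,0,0,0,0],[-1,0.036,-0.13,0,0,0,0]]' >/dev/null
python3 -m jog '[[-1,0.036,-0.13,0,0,0,0],[-1,0.02,-0.081,0,0,0,0],[-1,0,0,0,0,0,0],[-1,0,0,0,0,0,0],[-1,0,0,0,0,0,0]]'
python3 -c "
from h import *
go(.4818,-.295,.0527,90.3)"
```

```text
time_s: 14.37
eef_pos: [0.4831, -0.2948, 0.1841]
eef_rot: [-3.141, -0.001, 1.576]
force: [-0.7, 0.1, -2.1]
gripper_width: 0.0479
grasp_force: 42.2
t 14.37 pos [ 0.4831 -0.2948  0.1841] rpy [-3.141e+00 -1.000e-03  1.576e+00] | wz -0.0 txyz [-0.001 -0.006  0.657]
```

```bash

python3 -m jog '[[-1,-0.001,-0.006,0.08,0,0,0],[-1,0,0,0.14,0,0,0],[-1,0,0,0.14,0,0,0],[-1,0,0,0.14,0,0,0],[-1,0,0,0.08,0,0,0]]' >/dev/null
python3 -m jog '[[-1,0,0,0.03,0,0,0],[-1,0,0,0,0,0,0],[-1,0,0,0,0,0,0],[-1,0,0,0,0,0,0]]'
python3 -c "
from h import *
go(.4818,-.295,.0527,90.3)"
```

```text
time_s: 15.12
eef_pos: [0.4831, -0.2961, 0.0649]
eef_rot: [3.139, 0.002, 1.576]
force: [0.2, -0.3, -2.2]
gripper_width: 0.0478
grasp_force: 42.2
t 15.12 pos [ 0.4831 -0.2961  0.0649] rpy [3.139e+00 2.000e-03 1.576e+00] | wz 0.0001 txyz [ 0.006 -0.007  0.061]
```

```bash

python3 -m jog '[[-1,0.003,-0.004,0.02,0,0,0],[-1,0,0,0.02,0,0,0],[-1,0,0,0.01,0,0,0],[-1,0,0,0,0,0,0],[-1,0,0,0,0,0,0]]'
python3 -m jog '[[-1,0,0,0.006,0,0,0],[-1,0,0,0.006,0,0,0],[-1,0,0,0,0,0,0]]'
```

```text
time_s: 15.53
eef_pos: [0.4808, -0.2944, 0.0532]
eef_rot: [-3.142, -0.0, 1.576]
force: [0.1, 0.1, -2.7]
gripper_width: 0.048
grasp_force: 42.2
time_s: 15.78
eef_pos: [0.4811, -0.2949, 0.0528]
eef_rot: [-3.141, 0.0, 1.576]
force: [-3.5, 2.2, 6.6]
gripper_width: 0.0479
grasp_force: 43.3
```

```bash

python3 -m jog '[[1,0,0,0,0,0,0],[1,0,0,0,0,0,0],[1,0,0,0,0,0,0],[1,0,0,0,0,0,0],[1,0,0,0,0,0,0]]'
python3 -m jog '[[1,0,0,-0.06,0,0,0],[1,0,0,-0.16,0,0,0],[1,0,0,-0.16,0,0,0],[1,0,0,-0.16,0,0,0],[1,0,0,-0.16,0,0,0]]' >/dev/null
python3 -m jog '[[1,0,0,-0.03,0,0,0],[1,0,0,0,0,0,0],[1,0,0,0,0,0,0],[1,0,0,0,0,0,0]]'
python3 - <<'E'
from h import *
go(.609,-.214,.035,90.3)
E
```

```text
time_s: 16.2
eef_pos: [0.4808, -0.2945, 0.0506]
eef_rot: [3.142, 0.0, 1.576]
force: [1.1, -0.6, -0.9]
gripper_width: 0.0854
grasp_force: 0.0
time_s: 16.95
eef_pos: [0.4799, -0.2936, 0.1947]
eef_rot: [-3.139, -0.002, 1.576]
force: [-0.3, 0.5, -0.1]
gripper_width: 0.0855
grasp_force: 0.0
t 16.95 pos [ 0.4799 -0.2936  0.1947] rpy [-3.139e+00 -2.000e-03  1.576e+00] | wz 0.0 txyz [0.395 0.648 0.798]
```

```bash

python3 -m jog '[[1,0.079,0.13,0,0,0,0],[1,0.079,0.13,0,0,0,0],[1,0.079,0.13,0,0,0,0],[1,0.079,0.13,0,0,0,0],[1,0.079,0.13,0,0,0,0]]' >/dev/null
python3 -m jog '[[1,0,0,0,0,0,0],[1,0,0,0,0,0,0],[1,0,0,0,0,0,0],[1,0,0,0,0,0,0]]'
python3 - <<'E'
from h import *
go(.609,-.214,.035,90.3)
E
```

```text
time_s: 17.7
eef_pos: [0.6091, -0.2151, 0.1954]
eef_rot: [-3.139, -0.001, 1.575]
force: [-0.4, -0.1, 0.3]
gripper_width: 0.0856
grasp_force: 0.0
t 17.7 pos [ 0.6091 -0.2151  0.1954] rpy [-3.139e+00 -1.000e-03  1.575e+00] | wz -0.0003 txyz [ 0.006 -0.001  0.802]
```

```bash

python3 -m jog '[[1,0.006,0,0.09,0,0,0],[1,0,0,0.16,0,0,0],[1,0,0,0.16,0,0,0],[1,0,0,0.16,0,0,0],[1,0,0,0.12,0,0,0]]' >/dev/null
python3 -m jog '[[1,0,0,0.08,0,0,0],[1,0,0,0.05,0,0,0],[1,0,0,0,0,0,0],[1,0,0,0,0,0,0],[1,0,0,0,0,0,0]]'
python3 -m jog '[[-1,0,0,0,0,0,0],[-1,0,0,0,0,0,0],[-1,0,0,0,0,0,0],[-1,0,0,0,0,0,0],[-1,0,0,0,0,0,0]]' 40
python3 -m jog '[[-1,0,0,0,0,0,0],[-1,0,0,0,0,0,0],[-1,0,0,0,0,0,0],[-1,0,0,0,0,0,0]]'
python3 -m jog '[[-1,0,0,-0.05,0,0,0],[-1,0,0,-0.1,0,0,0],[-1,0,0,-0.13,0,0,0],[-1,0,0,-0.13,0,0,0],[-1,0,0,-0.13,0,0,0]]' >/dev/null
python3 -m jog '[[-1,0,0,-0.1,0,0,0],[-1,0,0,-0.06,0,0,0],[-1,0,0,0,0,0,0],[-1,0,0,0,0,0,0],[-1,0,0,0,0,0,0]]'
python3 - <<'E'
from h import *
go(.481,-.0855,.18,90.3)
d=ctrl.read_camera("wrist");cv2.imwrite("pics/w3.png",cv2.convertScaleAbs(d["color"][:,:,::-1],alpha=.9))
p=ctrl.get_obs()["eef_pos"];print(p,proj(d,[*p[:2],p[2]+.042]))
E
```

```text
time_s: 18.53
eef_pos: [0.6113, -0.2145, 0.0346]
eef_rot: [3.139, 0.001, 1.576]
force: [0.4, -0.7, 0.5]
gripper_width: 0.0858
grasp_force: 0.0
time_s: 18.95
eef_pos: [0.6112, -0.214, 0.0346]
eef_rot: [3.14, 0.001, 1.576]
force: [-2.4, 0.0, 5.9]
gripper_width: 0.0517
grasp_force: 42.0
time_s: 19.28
eef_pos: [0.6112, -0.214, 0.0346]
eef_rot: [3.14, 0.001, 1.576]
force: [-2.2, 0.4, 6.4]
gripper_width: 0.0517
grasp_force: 42.0
time_s: 20.12
eef_pos: [0.6092, -0.2129, 0.1704]
eef_rot: [-3.138, -0.002, 1.576]
force: [1.2, 0.1, -2.4]
gripper_width: 0.0516
grasp_force: 42.4
t 20.12 pos [ 0.6092 -0.2129  0.1704] rpy [-3.138e+00 -2.000e-03  1.576e+00] | wz 0.0 txyz [ 0.64  -0.638 -0.048]
[ 0.60908405 -0.21286461  0.17001407] [281.64405747 277.00651347]
```

View pics/w3.png

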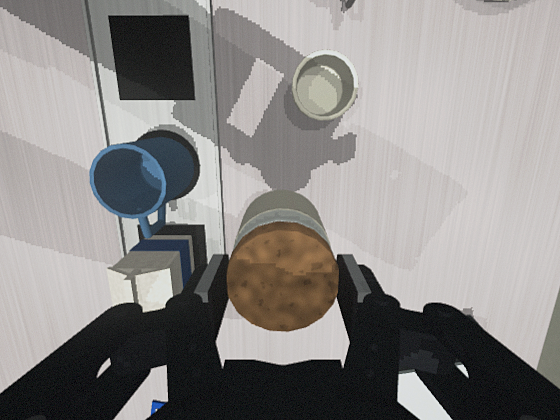

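```bash

python3 -m jog '[[-1,0.06,-0.06,-0.02,0,0,0],[-1,0.106,-0.106,0,0,0,0],[-1,0.106,-0.106,0,0,0,0],[-1,0.106,-0.106,0,0,0,0],[-1,0.106,-0.106,0,0,0,0]]' >/dev/null
python3 -m jog '[[-1,0.106,-0.106,0,0,0,0],[-1,0.05,-0.048,0,0,0,0],[-1,0,0,0,0,0,0],[-1,0,0,0,0,0,0],[-1,0,0,0,0,0,0]]'
python3 -c "
from h import *
go(.481,-.0855,.0406,90.3)"
```

```text
time_s: 21.0
eef_pos: [0.4823, -0.0866, 0.1761]
eef_rot: [-3.141, 0.0, 1.576]
force: [0.3, -0.5, -1.7]
gripper_width: 0.0516
grasp_force: 42.5
t 21.0 pos [ 0.4823 -0.0866  0.1761] rpy [-3.141  0.     1.576] | wz -0.0 txyz [ 0.005 -0.006  0.677]
```

```bash

python3 -m jog '[[-1,0.004,-0.008,0.08,0,0,0],[-1,0,0,0.14,0,0,0],[-1,0,0,0.14,0,0,0],[-1,0,0,0.14,0,0,0],[-1,0,0,0.08,0,0,0]]' >/dev/null
python3 -m jog '[[-1,0,0,0.05,0,0,0],[-1,0,0,0.02,0,0,0],[-1,0,0,0,0,0,0],[-1,0,0,0,0,0,0],[-1,0,0,0,0,0,0]]'
python3 -c "
from h import *
go(.481,-.0855,.0406,90.3)"
```

```text
time_s: 21.83
eef_pos: [0.482, -0.0861, 0.0483]
eef_rot: [3.139, 0.001, 1.576]
force: [0.3, 0.1, -1.9]
gripper_width: 0.0516
grasp_force: 42.5
t 21.83 pos [ 0.482  -0.0861  0.0483] rpy [3.139e+00 1.000e-03 1.576e+00] | wz -0.0 txyz [ 0.003 -0.005  0.038]
```

```bash

python3 -m jog '[[-1,0,-0.004,0.015,0,0,0],[-1,0,0,0.012,0,0,0],[-1,0,0,0.006,0,0,0],[-1,0,0,0,0,0,0],[-1,0,0,0,0,0,0]]'
python3 -m jog '[[-1,0,0,0.005,0,0,0],[-1,0,0,0.005,0,0,0],[-1,0,0,0,0,0,0]]'
```

```text
time_s: 22.25
eef_pos: [0.4799, -0.0856, 0.0406]
eef_rot: [3.141, 0.0, 1.576]
force: [-0.9, -0.1, 2.1]
gripper_width: 0.0513
grasp_force: 42.8
time_s: 22.5
eef_pos: [0.4801, -0.0858, 0.0406]
eef_rot: [-3.141, 0.0, 1.577]
force: [-5.7, 3.1, 13.7]
gripper_width: 0.0516
grasp_force: 44.0
```

```bash

python3 -m jog '[[-1,0,0,-0.005,0,0,0],[1,0,0,0,0,0,0],[1,0,0,0,0,0,0],[1,0,0,0,0,0,0],[1,0,0,0,0,0,0]]'
python3 -m jog '[[1,0,0,-0.06,0,0,0],[1,0,0,-0.16,0,0,0],[1,0,0,-0.16,0,0,0],[1,0,0,-0.16,0,0,0],[1,0,0,-0.16,0,0,0]]' >/dev/null
python3 -m jog '[[1,0,0,-0.06,0,0,0],[1,0,0,0,0,0,0],[1,0,0,0,0,0,0],[1,0,0,0,0,0,0]]'
python3 - <<'E'
from h import *
go(.643,-.112,.19,90.3)
d=ctrl.read_camera("wrist")
E
```

```text
time_s: 22.92
eef_pos: [0.4797, -0.0854, 0.0389]
eef_rot: [-3.141, -0.0, 1.576]
force: [-0.2, 1.0, -0.2]
gripper_width: 0.0851
grasp_force: 0.0
time_s: 23.67
eef_pos: [0.4784, -0.0849, 0.1885]
eef_rot: [-3.138, -0.002, 1.576]
force: [0.1, 0.1, 0.1]
gripper_width: 0.0855
grasp_force: 0.0
t 23.67 pos [ 0.4784 -0.0849  0.1885] rpy [-3.138e+00 -2.000e-03  1.576e+00] | wz 0.0 txyz [-0.14   0.822 -0.007]
```

```bash

python3 -m jog '[[1,-0.028,0.165,0,0,0,0],[1,-0.028,0.165,0,0,0,0],[1,-0.028,0.165,0,0,0,0],[1,-0.028,0.165,0,0,0,0],[1,-0.028,0.162,0,0,0,0]]' >/dev/null
python3 -m jog '[[1,0,0,0,0,0,0],[1,0,0,0,0,0,0],[1,0,0,0,0,0,0],[1,0,0,0,0,0,0]]'
python3 - <<'E'
from h import *
go(.643,-.112,.02,90.3)
d=ctrl.read_camera("wrist");cv2.imwrite("pics/w4.png",cv2.convertScaleAbs(d["color"][:,:,::-1],alpha=.9))
for p in ([.643,-.112,.052],[.6536,.0034,.072],[.48,-.0855,.084],[.481,-.0855,.006],[.6612,-.0437,.05],[.6498,.0418,.065]): print(proj(d,p).round(1))
E
```

```text
time_s: 24.47
eef_pos: [0.6429, -0.1122, 0.1899]
eef_rot: [-3.139, -0.001, 1.576]
force: [1.3, 0.2, -0.3]
gripper_width: 0.0857
grasp_force: 0.0
t 24.47 pos [ 0.6429 -0.1122  0.1899] rpy [-3.139e+00 -1.000e-03  1.576e+00] | wz 0.0 txyz [0.001 0.    0.85 ]
[282.7 190.2]
[296.   62.4]
[ 99.7 168.1]
[139.  157.1]
[302.1 120. ]
[291.9  13.4]
```

View pics/w4.png

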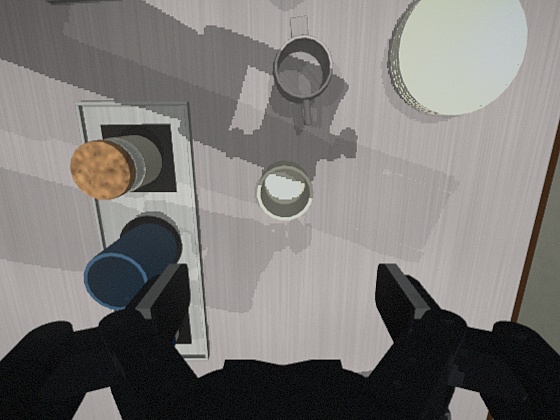

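```bash

python3 -m jog '[[1,0,0.005,0.09,0,0,0],[1,0,0,0.16,0,0,0],[1,0,0,0.16,0,0,0],[1,0,0,0.16,0,0,0],[1,0,0,0.15,0,0,0]]' >/dev/null
python3 -m jog '[[1,0,0,0.09,0,0,0],[1,0,0,0.055,0,0,0],[1,0,0,0,0,0,0],[1,0,0,0,0,0,0],[1,0,0,0,0,0,0]]'
python3 -m jog '[[-1,0,0,0,0,0,0],[-1,0,0,0,0,0,0],[-1,0,0,0,0,0,0],[-1,0,0,0,0,0,0],[-1,0,0,0,0,0,0]]' 35
python3 -m jog '[[-1,0,0,0,0,0,0],[-1,0,0,0,0,0,0],[-1,0,0,0,0,0,0],[-1,0,0,0,0,0,0]]'
python3 -m jog '[[-1,0,0,-0.05,0,0,0],[-1,0,0,-0.1,0,0,0],[-1,0,0,-0.15,0,0,0],[-1,0,0,-0.15,0,0,0],[-1,0,0,-0.15,0,0,0]]' >/dev/null
python3 -m jog '[[-1,0,0,-0.15,0,0,0],[-1,0,0,-0.07,0,0,0],[-1,0,0,0,0,0,0],[-1,0,0,0,0,0,0],[-1,0,0,0,0,0,0]]'
python3 - <<'E'
from h import *
go(.463,.1323,.18,94.9)
d=ctrl.read_camera("wrist");cv2.imwrite("pics/w5.png",cv2.convertScaleAbs(d["color"][:,:,::-1],alpha=.9))
p=ctrl.get_obs()["eef_pos"];print(p,proj(d,[*p[:2],p[2]+.035]))
E
```

```text
time_s: 25.35
eef_pos: [0.6467, -0.113, 0.0205]
eef_rot: [3.138, 0.001, 1.576]
force: [0.2, 0.9, 0.8]
gripper_width: 0.0854
grasp_force: 0.0
time_s: 25.77
eef_pos: [0.6469, -0.113, 0.0198]
eef_rot: [3.138, 0.001, 1.576]
force: [0.4, -0.5, 0.5]
gripper_width: 0.0253
grasp_force: 0.0
time_s: 26.1
eef_pos: [0.6447, -0.1124, 0.0175]
eef_rot: [-3.14, -0.0, 1.576]
force: [0.3, 0.4, 0.7]
gripper_width: 0.0
grasp_force: 0.0
time_s: 26.93
eef_pos: [0.6439, -0.1122, 0.1795]
eef_rot: [-3.138, -0.001, 1.576]
force: [-0.5, 0.0, -0.5]
gripper_width: 0.0001
grasp_force: 0.0
t 26.93 pos [ 0.6439 -0.1122  0.1795] rpy [-3.138e+00 -1.000e-03  1.576e+00] | wz -0.0256 txyz [ 1.295 -0.797 -0.003]
[ 0.64366503 -0.11204579  0.17888052] [281.49857168 269.7463923 ]
```

View pics/w5.png

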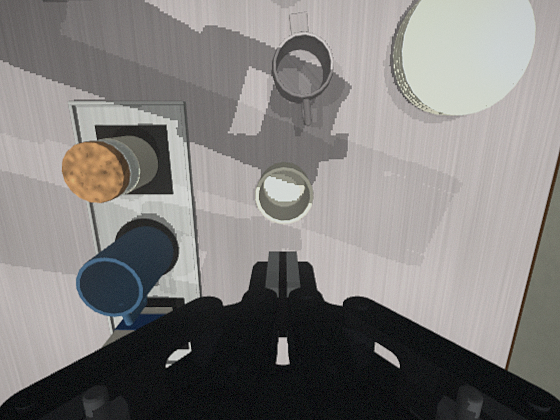

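```bash
python3 - <<'E'
from h import *
d=ctrl.read_camera("wrist");t=ctrl.read_camera("top");o=ctrl.get_obs();p=o["eef_pos"];R=Ro.from_euler('xyz',o["eef_rot"]).as_matrix()
for s in([0,0,0],[0,0,-.019],[.011,0,0],[-.011,0,0],[0,.043,-.013]):print(s,proj(d,p+R@s).round(1))
for uv in((285,193),(285,195)):print("cup",back(d,uv,.052).round(4))
def circ(im,box,r):
    x0,y0,x1,y1=box;g=cv2.cvtColor(im[y0:y1,x0:x1],cv2.COLOR_RGB2GRAY);g=cv2.resize(g,None,fx=4,fy=4,interpolation=2)
    c=cv2.HoughCircles(cv2.GaussianBlur(g,(9,9),2),3,2,20,param1=80,param2=30,minRadius=int(4*r[0]),maxRadius=int(4*r[1]));return None if c is None else (c[0,:3]/4+[x0,y0,0]).round(1)
W=circ(d["color"],(235,145,335,240),(24,33));print("wrist",W)
t0=cv2.imread("pics/top0.png")[:,:,::-1].copy()
for n,im in(("now",t["color"]),("t0",t0)):
    c=circ(im,(310,140,360,185),(10,16));print(n,c, None if c is None else back(t,c[0][:2],.052).round(4))
cv2.imwrite("pics/t2.png",t["color"][:,:,::-1])
print(cv2.absdiff(t["color"][140:185,312:355],t0[140:185,312:355]).mean(),cv2.absdiff(t["color"][85:110,260:290],t0[85:110,260:290]).mean())
s=ctrl.read_camera("side")["color"];s0=cv2.imread("pics/side0.png")[:,:,::-1];print("side",cv2.absdiff(s[150:205,225:265],s0[150:205,225:265].copy()).mean(axis=(0,1)))
cv2.imwrite("pics/s2.png",np.hstack([cv2.resize(s[130:240,200:330,::-1],None,fx=3,fy=3),cv2.resize(s0[130:240,200:330,::-1],None,fx=3,fy=3)]))
E
```

```text
[0, 0, 0] [282.7 243.1]
[0, 0, -0.019] [282.7 256.9]
[0.011, 0, 0] [282.7 225.6]
[-0.011, 0, 0] [282.6 260.1]
[0, 0.043, -0.013] [360.4 252.3]
cup [ 0.6457 -0.112 ]
cup [ 0.6457 -0.114 ]
wrist [[284.8 196.8  29.2]
 [285.8 191.8  28.9]
 [279.2 199.2  31.6]]
now None None
t0 [[334.2 161.2  12.9]] [ 0.6437 -0.1138]
56.199827734711455 28.226666666666667
side [19.15318182 17.37272727 17.63045455]
```

```bash
python3 - <<'E'
from h import *
s=ctrl.read_camera("side");o=ctrl.get_obs();p=o["eef_pos"]
im=cv2.resize(s["color"][:,:,::-1],None,fx=4,fy=4,interpolation=2)
for q,c in((p,(0,0,255)),(p+[0,0,.035],(0,255,0)),(np.array([.6445,-.1125,.052]),(255,0,255))):
    u=proj(s,q)*4+1.5;print(q.round(3),proj(s,q).round(1));cv2.drawMarker(im,tuple(u.round().astype(int).tolist()),c,0,14,1)
u=(proj(s,p)*4).astype(int);x0=max(u[0]-350,0);y0=max(u[1]-250,0)
cv2.imwrite("pics/s3.png",cv2.convertScaleAbs(im[y0:y0+600,x0:x0+780],alpha=1.6));print(x0,y0)
E
```

```text
[ 0.644 -0.112  0.18 ] [237.  125.8]
[ 0.644 -0.112  0.215] [236.1 112.6]
[ 0.644 -0.112  0.052] [240.1 170.6]
597 253
```

View pics/s3.png

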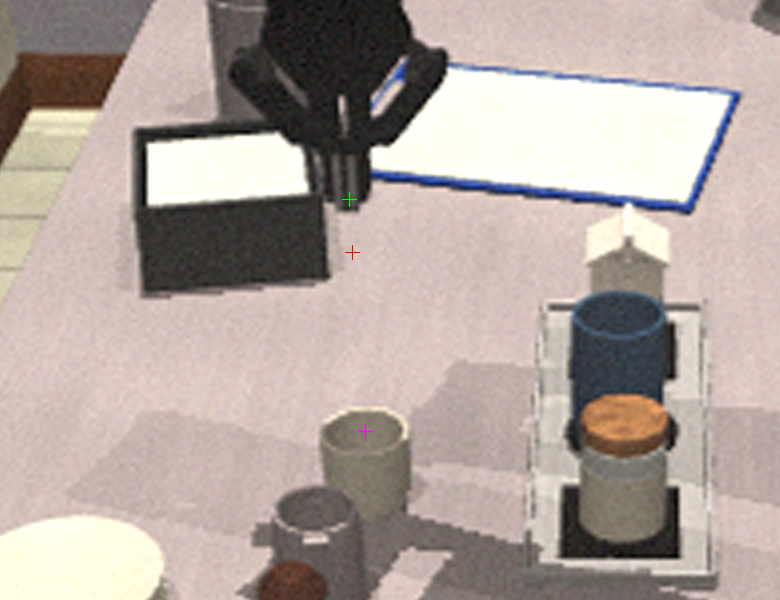

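```bash

python3 -m jog '[[1,0,0,0,0,0,0],[1,0,0,0,0,0,0],[1,0,0,0,0,0,0],[1,0,0,0,0,0,0],[1,0,0,0,0,0,0]]' >/dev/null
python3 -m jog '[[1,0,0,0,0,0,0],[1,0,0,0,0,0,0],[1,0,0,0,0,0,0],[1,0,0,0.08,0,0,0],[1,0,0,0.16,0,0,0]]' 
python3 -m jog '[[1,0,0,0.16,0,0,0],[1,0,0,0.16,0,0,0],[1,0,0,0.16,0,0,0],[1,0,0,0.1,0,0,0],[1,0,0,0.05,0,0,0]]' >/dev/null
python3 -m jog '[[1,0,0,0,0,0,0],[1,0,0,0,0,0,0],[1,0,0,0,0,0,0]]'
python3 -m jog '[[1,0,0,0.03,0,0,0],[1,0,0,0.03,0,0,0],[1,0,0,0.03,0,0,0],[1,0,0,0,0,0,0],[1,0,0,0,0,0,0]]'
```

```text
time_s: 28.02
eef_pos: [0.649, -0.1138, 0.1396]
eef_rot: [3.131, 0.004, 1.576]
force: [1.2, -0.1, 0.7]
gripper_width: 0.0858
grasp_force: 0.0
time_s: 28.68
eef_pos: [0.647, -0.1131, 0.0105]
eef_rot: [3.138, 0.001, 1.576]
force: [0.0, 0.1, 0.2]
gripper_width: 0.0854
grasp_force: 0.0
time_s: 29.1
eef_pos: [0.6447, -0.1124, -0.0106]
eef_rot: [-3.14, -0.0, 1.576]
force: [-0.0, -0.4, -0.1]
gripper_width: 0.0855
grasp_force: 0.0
```

```bash

python3 -m jog '[[1,0,0,0.02,0,0,0],[1,0,0,0,0,0,0],[1,0,0,0,0,0,0]]' >/dev/null
python3 -m jog '[[-1,0,0,0,0,0,0],[-1,0,0,0,0,0,0],[-1,0,0,0,0,0,0],[-1,0,0,0,0,0,0],[-1,0,0,0,0,0,0]]' 35
python3 -m jog '[[-1,0,0,0,0,0,0],[-1,0,0,0,0,0,0],[-1,0,0,0,0,0,0]]'
```

```text
time_s: 29.77
eef_pos: [0.6457, -0.1127, -0.0133]
eef_rot: [3.141, 0.0, 1.576]
force: [-0.0, -0.8, 2.6]
gripper_width: 0.0574
grasp_force: 37.7
time_s: 30.02
eef_pos: [0.6457, -0.1127, -0.0133]
eef_rot: [3.141, 0.0, 1.576]
force: [-1.3, 0.5, 4.1]
gripper_width: 0.0573
grasp_force: 37.8
```

```bash

python3 -m jog '[[-1,0,0,-0.05,0,0,0],[-1,0,0,-0.1,0,0,0],[-1,0,0,-0.15,0,0,0],[-1,0,0,-0.15,0,0,0],[-1,0,0,-0.15,0,0,0]]' >/dev/null
python3 -m jog '[[-1,0,0,-0.15,0,0,0],[-1,0,0,-0.07,0,0,0],[-1,0,0,0,0,0,0],[-1,0,0,0,0,0,0],[-1,0,0,0,0,0,0]]'
python3 -c "
from h import *
go(.463,.1323,.15,94.9)"
```

```text
time_s: 30.85
eef_pos: [0.6436, -0.112, 0.1471]
eef_rot: [-3.137, -0.002, 1.576]
force: [-0.5, 0.5, -2.1]
gripper_width: 0.0571
grasp_force: 37.8
t 30.85 pos [ 0.6436 -0.112   0.1471] rpy [-3.137e+00 -2.000e-03  1.576e+00] | wz -0.0255 txyz [ 1.294 -0.795 -0.014]
```

```bash

python3 -m jog '[[-1,0,0,0,0,0,-0.0255],[-1,0.06,-0.04,0,0,0,0],[-1,0.13,-0.08,0,0,0,0],[-1,0.13,-0.08,0,0,0,0],[-1,0.13,-0.08,0,0,0,0]]' >/dev/null
python3 -m jog '[[-1,0.13,-0.08,0,0,0,0],[-1,0.13,-0.08,0,0,0,0],[-1,0.13,-0.08,0,0,0,0],[-1,0.13,-0.08,0,0,0,0],[-1,0.13,-0.08,0,0,0,0]]' >/dev/null
python3 -m jog '[[-1,0.13,-0.08,0,0,0,0],[-1,0.06,-0.035,0,0,0,0],[-1,0,0,0,0,0,0],[-1,0,0,0,0,0,0],[-1,0,0,0,0,0,0]]'
python3 -c "
from h import *
go(.463,.1323,-.0073,94.9)"
```

```text
time_s: 32.1
eef_pos: [0.465, 0.1303, 0.1493]
eef_rot: [-3.14, 0.001, 1.656]
force: [0.8, -0.4, -1.4]
gripper_width: 0.0572
grasp_force: 37.9
t 32.1 pos [0.465  0.1303 0.1493] rpy [-3.140e+00  1.000e-03  1.656e+00] | wz -0.0001 txyz [ 0.011 -0.009  0.783]
```

```bash

python3 -m jog '[[-1,0.009,-0.014,0.08,0,0,0],[-1,0,0,0.15,0,0,0],[-1,0,0,0.15,0,0,0],[-1,0,0,0.15,0,0,0],[-1,0,0,0.12,0,0,0]]' >/dev/null
python3 -m jog '[[-1,0,0,0.05,0,0,0],[-1,0,0,0.02,0,0,0],[-1,0,0,0,0,0,0],[-1,0,0,0,0,0,0],[-1,0,0,0,0,0,0]]'
python3 -c "
from h import *
go(.463,.1323,-.0073,94.9)"
```

```text
time_s: 32.93
eef_pos: [0.4638, 0.1324, 0.0079]
eef_rot: [3.138, 0.0, 1.656]
force: [-0.4, 0.1, -1.6]
gripper_width: 0.0572
grasp_force: 37.9
t 32.93 pos [0.4638 0.1324 0.0079] rpy [3.138 0.    1.656] | wz -0.0001 txyz [-0.    -0.004  0.076]
```

```bash

python3 -m jog '[[-1,0,0,0.03,0,0,0],[-1,0,0,0.02,0,0,0],[-1,0,0,0.01,0,0,0],[-1,0,0,0,0,0,0],[-1,0,0,0,0,0,0]]'
python3 -m jog '[[-1,0,0,0.006,0,0,0],[-1,0,0,0.006,0,0,0],[-1,0,0,0,0,0,0]]'
```

```text
time_s: 33.35
eef_pos: [0.4616, 0.1325, -0.0061]
eef_rot: [-3.141, 0.0, 1.656]
force: [-0.2, 0.6, -1.5]
gripper_width: 0.0574
grasp_force: 38.0
time_s: 33.6
eef_pos: [0.4622, 0.1325, -0.0073]
eef_rot: [-3.141, 0.0, 1.656]
force: [-2.1, 0.9, 5.7]
gripper_width: 0.0575
grasp_force: 38.4
```

```bash

python3 -m jog '[[1,0,0,0,0,0,0],[1,0,0,0,0,0,0],[1,0,0,0,0,0,0],[1,0,0,0,0,0,0],[1,0,0,0,0,0,0]]'
python3 -m jog '[[1,0,0,-0.06,0,0,0],[1,0,0,-0.16,0,0,0],[1,0,0,-0.16,0,0,0],[1,0,0,-0.16,0,0,0],[1,0,0,-0.16,0,0,0]]' >/dev/null
python3 -m jog '[[1,0,0,-0.06,0,0,0],[1,0,0,0,0,0,-0.0145],[1,0,0,0,0,0,0],[1,0,0,0,0,0,0]]'
python3 - <<'E'
from h import *
go(.6545,.0025,.15,97.5)
E
```

```text
time_s: 34.02
eef_pos: [0.4619, 0.1325, -0.0083]
eef_rot: [3.141, 0.0, 1.656]
force: [-0.1, 1.0, -0.1]
gripper_width: 0.0852
grasp_force: 0.0
time_s: 34.77
eef_pos: [0.4612, 0.1324, 0.1427]
eef_rot: [-3.14, -0.0, 1.701]
force: [0.3, 0.2, -0.8]
gripper_width: 0.0856
grasp_force: 0.0
t 34.77 pos [0.4612 0.1324 0.1427] rpy [-3.14  -0.     1.701] | wz -0.0003 txyz [-0.77   0.873 -0.036]
```

```bash

python3 -m jog '[[1,-0.11,0.125,0,0,0,0],[1,-0.11,0.125,0,0,0,0],[1,-0.11,0.125,0,0,0,0],[1,-0.11,0.125,0,0,0,0],[1,-0.11,0.125,0,0,0,0]]' >/dev/null
python3 -m jog '[[1,-0.11,0.125,0,0,0,0],[1,-0.11,0.123,0,0,0,0],[1,0,0,0,0,0,0],[1,0,0,0,0,0,0],[1,0,0,0,0,0,0]]'
python3 - <<'E'
from h import *
go(.6545,.0025,0,97.5)
d=ctrl.read_camera("wrist");im=cv2.convertScaleAbs(d["color"][:,:,::-1],alpha=.9)
for p in([.6545,.0025,.072],[.643-.001,.052*0-.0425,.05]):
    u=proj(d,p);print(u);cv2.drawMarker(im,tuple(u.round().astype(int).tolist()),(0,0,255),0,12,1)
cv2.imwrite("pics/w6.png",im)
def circ(x0,y0,x1,y1,r):
    g=cv2.resize(cv2.cvtColor(d["color"][y0:y1,x0:x1],cv2.COLOR_RGB2GRAY),None,fx=3,fy=3)
    c=cv2.HoughCircles(cv2.GaussianBlur(g,(9,9),2),3,2,30,param1=80,param2=30,minRadius=3*r[0],maxRadius=3*r[1]);return None if c is None else (c[0,:4]/3+[x0,y0,0]).round(1)
print(circ(225,140,345,250,(28,42)))
E
```

```text
time_s: 35.6
eef_pos: [0.6537, 0.003, 0.1416]
eef_rot: [-3.138, -0.001, 1.701]
force: [0.4, 0.0, 1.0]
gripper_width: 0.0854
grasp_force: 0.0
t 35.6 pos [0.6537 0.003  0.1416] rpy [-3.138e+00 -1.000e-03  1.701e+00] | wz -0.0002 txyz [-0.003  0.004  0.708]
[283.53195938 210.2527726 ]
[263.41705483 248.60715841]
[[296.  204.3  37.9]
 [286.7 211.   34.5]
 [293.3 174.3  32.8]]
```

```bash

python3 -m jog '[[1,-0.002,0.006,0.08,0,0,0],[1,0,0,0.15,0,0,0],[1,0,0,0.15,0,0,0],[1,0,0,0.15,0,0,0],[1,0,0,0.12,0,0,0]]' >/dev/null
python3 -m jog '[[1,0,0,0.07,0,0,0],[1,0,0,0.04,0,0,0],[1,0,0,0.02,0,0,0],[1,0,0,0,0,0,0],[1,0,0,0,0,0,0]]'
python3 -m jog '[[-1,0,0,0,0,0,0],[-1,0,0,0,0,0,0],[-1,0,0,0,0,0,0],[-1,0,0,0,0,0,0],[-1,0,0,0,0,0,0]]' 40
python3 -m jog '[[-1,0,0,0,0,0,0],[-1,0,0,0,0,0,0],[-1,0,0,0,0,0,0]]'
```

```text
time_s: 36.48
eef_pos: [0.6575, 0.0024, -0.0106]
eef_rot: [3.139, 0.001, 1.702]
force: [0.9, 0.1, 0.5]
gripper_width: 0.0855
grasp_force: 0.0
time_s: 36.9
eef_pos: [0.6579, 0.0021, -0.0105]
eef_rot: [3.138, 0.001, 1.702]
force: [1.4, 0.5, 4.5]
gripper_width: 0.0524
grasp_force: 42.7
time_s: 37.15
eef_pos: [0.6579, 0.0021, -0.0105]
eef_rot: [3.138, 0.001, 1.702]
force: [0.3, 0.8, 4.5]
gripper_width: 0.0516
grasp_force: 42.8
```

```bash

python3 -m jog '[[-1,0,0,-0.05,0,0,0],[-1,0,0,-0.1,0,0,0],[-1,0,0,-0.15,0,0,0],[-1,0,0,-0.15,0,0,0],[-1,0,0,-0.15,0,0,0]]' >/dev/null
python3 -m jog '[[-1,0,0,-0.13,0,0,0],[-1,0,0,-0.07,0,0,0],[-1,0,0,0,0,0,0],[-1,0,0,0,0,0,0],[-1,0,0,0,0,0,0]]'
python3 -c "
from h import *
go(.4544,.2365,.15,94.9)"
```

```text
time_s: 37.98
eef_pos: [0.6545, 0.0026, 0.1447]
eef_rot: [-3.137, -0.001, 1.702]
force: [0.4, -0.0, -1.5]
gripper_width: 0.0521
grasp_force: 42.4
t 37.98 pos [0.6545 0.0026 0.1447] rpy [-3.137e+00 -1.000e-03  1.702e+00] | wz 0.0144 txyz [ 1.251 -0.897 -0.026]
```

```bash

python3 -m jog '[[-1,0,0,0,0,0,0.0144],[-1,0.06,-0.045,0,0,0,0],[-1,0.125,-0.09,0,0,0,0],[-1,0.125,-0.09,0,0,0,0],[-1,0.125,-0.09,0,0,0,0]]' >/dev/null
python3 -m jog '[[-1,0.125,-0.09,0,0,0,0],[-1,0.125,-0.09,0,0,0,0],[-1,0.125,-0.09,0,0,0,0],[-1,0.125,-0.09,0,0,0,0],[-1,0.125,-0.09,0,0,0,0]]' >/dev/null
python3 -m jog '[[-1,0.125,-0.09,0,0,0,0],[-1,0.065,-0.042,0,0,0,0],[-1,0,0,0,0,0,0],[-1,0,0,0,0,0,0],[-1,0,0,0,0,0,0]]'
python3 -c "
from h import *
go(.4544,.2365,-.0045,94.9)"
```

```text
time_s: 39.23
eef_pos: [0.4558, 0.2355, 0.1462]
eef_rot: [-3.139, 0.001, 1.657]
force: [-0.1, -0.0, -2.0]
gripper_width: 0.0514
grasp_force: 42.5
t 39.23 pos [0.4558 0.2355 0.1462] rpy [-3.139e+00  1.000e-03  1.657e+00] | wz 0.0001 txyz [ 0.006 -0.006  0.754]
```

```bash

python3 -m jog '[[-1,0.005,-0.01,0.08,0,0,0],[-1,0,0,0.15,0,0,0],[-1,0,0,0.15,0,0,0],[-1,0,0,0.15,0,0,0],[-1,0,0,0.1,0,0,0]]' >/dev/null
python3 -m jog '[[-1,0,0,0.04,0,0,0],[-1,0,0,0.02,0,0,0],[-1,0,0,0,0,0,0],[-1,0,0,0,0,0,0],[-1,0,0,0,0,0,0]]'
python3 -c "
from h import *
go(.4544,.2365,-.0045,94.9)"
```

```text
time_s: 40.07
eef_pos: [0.4559, 0.2372, 0.0115]
eef_rot: [3.138, -0.001, 1.656]
force: [0.3, -0.3, -0.7]
gripper_width: 0.0519
grasp_force: 42.4
t 40.07 pos [0.4559 0.2372 0.0115] rpy [ 3.138e+00 -1.000e-03  1.656e+00] | wz -0.0 txyz [-0.003 -0.008  0.08 ]
```

```bash

python3 -m jog '[[-1,-0.002,-0.004,0.03,0,0,0],[-1,0,0,0.02,0,0,0],[-1,0,0,0.012,0,0,0],[-1,0,0,0,0,0,0],[-1,0,0,0,0,0,0]]'
python3 -m jog '[[-1,0,0,0.006,0,0,0],[-1,0,0,0.006,0,0,0],[-1,0,0,0,0,0,0]]'
```

```text
time_s: 40.48
eef_pos: [0.4531, 0.2364, -0.0029]
eef_rot: [-3.141, 0.0, 1.657]
force: [0.3, 0.0, -1.7]
gripper_width: 0.0521
grasp_force: 42.5
time_s: 40.73
eef_pos: [0.4537, 0.2366, -0.0045]
eef_rot: [3.141, -0.0, 1.657]
force: [-1.4, 0.6, 2.0]
gripper_width: 0.0515
grasp_force: 42.9
```

```bash

python3 -m jog '[[-1,0,0,0.002,0,0,0],[1,0,0,0,0,0,0],[1,0,0,0,0,0,0],[1,0,0,0,0,0,0],[1,0,0,0,0,0,0]]'
python3 -m jog '[[1,0,0,-0.06,0,0,0],[1,0,0,-0.16,0,0,0],[1,0,0,-0.16,0,0,0],[1,0,0,-0.16,0,0,0],[1,0,0,-0.16,0,0,0]]' >/dev/null
python3 -m jog '[[1,0,0,-0.16,0,0,0],[1,0.16,0,0,0,0,0],[1,0.16,0,0,0,0,0],[1,0.16,0,0,0,0,0],[1,0.16,0,0,0,0,0]]'
python3 -m jog '[[1,0.16,0,0,0,0,0],[1,0.16,0,0,0,0,0],[1,0.1,0,0,0,0,0],[1,0,0,0,0,0,0],[1,0,0,0,0,0,0]]'
python3 - <<'E'
from h import *
t=ctrl.read_camera("top");s=ctrl.read_camera("side")
im=cv2.resize(t["color"][130:280,110:450,::-1],None,fx=2.3,fy=2.3,interpolation=2)
for x,y,z in((.481,-.1904,.096),(.4816,-.2943,.09),(.4804,-.0855,.084),(.4634,.1323,.058),(.4544,.2372,.078)):
    u=(proj(t,[x,y,z])-[110,130]+.5)*2.3;cv2.drawMarker(im,tuple(u.round().astype(int).tolist()),(0,0,255),0,10,1)
j=cv2.resize(s["color"][100:330,170:350,::-1],None,fx=1.1,fy=1.1,interpolation=2)
c=np.zeros((600,790,3),np.uint8);c[:345,:782]=im;c[347:347+253,:198]=j[:253]
c[347:600,200:200+330]=cv2.resize(t["color"][:,:,::-1],(330,248),interpolation=3)[:253].copy() if 0 else cv2.resize(t["color"][:,:,::-1],(330,253),interpolation=3)
cv2.imwrite("pics/fin.png",cv2.convertScaleAbs(c,alpha=1.5))
E
```

```text
time_s: 41.15
eef_pos: [0.4534, 0.2364, -0.0055]
eef_rot: [3.141, -0.0, 1.656]
force: [0.1, -0.5, -0.1]
gripper_width: 0.0854
grasp_force: 0.0
time_s: 41.98
eef_pos: [0.4424, 0.3653, 0.1681]
eef_rot: [3.14, -0.001, 1.656]
force: [0.1, -0.1, -0.0]
gripper_width: 0.0853
grasp_force: 0.0
time_s: 42.4
eef_pos: [0.4348, 0.4483, 0.167]
eef_rot: [3.141, 0.0, 1.658]
force: [0.7, -0.7, 0.1]
gripper_width: 0.0855
grasp_force: 0.0
```

View pics/fin.png

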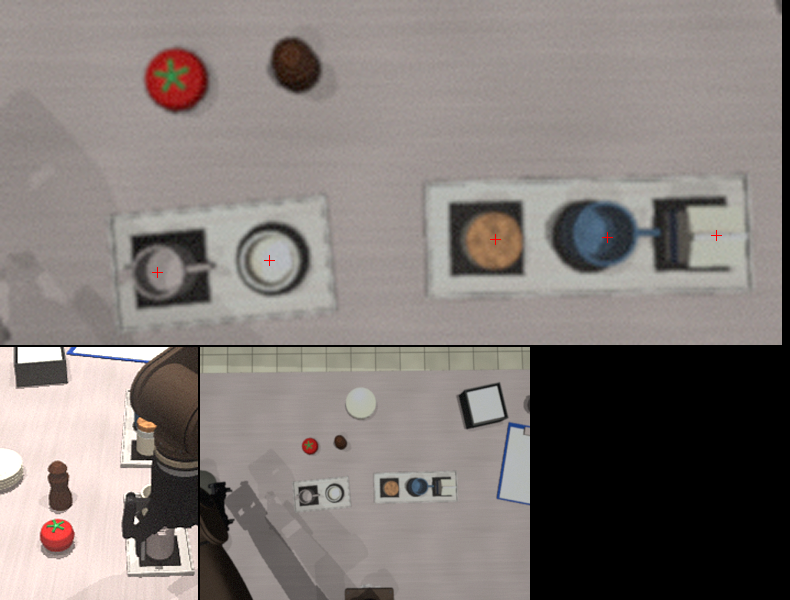

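The final composite shows all five items standing on their pads, with their tops within about 6 mm of the predicted marks (jug rim at 163,273 against mark 157,272 is the largest). The tomato and the mill have not moved, and the gripper is clear, so I am handing in.

```bash
python3 -m jog '[[1,0,0,0,0,0,0],[1,0,0,0,0,0,0],[1,0,0,0,0,0,0],[1,0,0,0,0,0,0],[1,0,0,0,0,0,0]]' >/dev/null; python3 -c "
from bench import ctrl
print(ctrl.sign_off())"
```

```text
the job is handed in; nothing more can be done
None
```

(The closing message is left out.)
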